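# Roll a cell home in the charger and switch on

### The job

Roll the loose green cell along the red charger tray by pushing its side, without lifting it, and with the cell push the sliding copper contact gently back until it comes up solid, so the cell stops on the white band. Keep a steady push of about 12 newtons on it there for a second (16 newtons bends the contact), back off so that the cell stays on the band, then flip the chrome toggle over to its far side to start the charge. Do not touch the copper contact with the gripper and leave the parts lying around alone.

Things in the scene. Friction and masses are not known exactly. Their poses are not given: they have to be found in the camera images.
- charger: Fixed grey cast faceplate, 260 (x) by 280 (y) by 12 mm thick, flat on the shelf; origin at the centre of its underside; x points along the red tray from its open entry to the copper contact (away from the robot, turned by up to 0.4 rad), y left, z up. Tray centre line at charger y = +50 mm; toggle at charger x = 0, y = -85 mm.
- entry (a point): Middle of the top of a 3 mm high, 8 mm wide lip across the entry of the red tray (charger x = -111, y = 50 mm). The tray insert runs along charger x from -115 to +105 mm; its flat floor is 16 mm above the shelf, between two guide walls 75 mm apart that rise 12 mm above the floor.
- mark (a point): Point 16 mm above the tray floor, over the middle line of the 30 mm wide white band across the tray (charger x = 50, y = 50 mm, 32 mm above the shelf). Axes as the charger's. With the contact fully home the cell's centre lies over the band, up to 10 mm before or beyond this point: where exactly is not known and must be felt.
- cell_mid (a point): Centre of the loose green cylindrical cell with white bands, 32 mm diameter, 70 mm long, about 150 g (0.1 to 0.2 kg), lying on the tray floor across the tray; its y axis is the cylinder axis (along charger y); x and z turn as it rolls. It rolls easily; its sleeve is smooth (friction about 0.2).
- contact (a joint): Slide in m of the copper contact bar (60 wide, 12 thick, 26 mm high, two tinned lugs on top) out of a clamped cast housing 92 wide, top 46 mm above the shelf; along charger +x, drag about 4 N, stays where left. Starts at 0 to 0.006; 0.016 = fully home, a solid stop. Home, its front face is at charger x = 66 mm, give or take 10 mm as the housing happens to be clamped.
- toggle_tip (a point): Centre of the 26 mm ball at the tip of the chrome toggle lever (10 mm thick, ball centre 50 mm from its hinge, which is 34 mm above the shelf at charger x = 0, y = -85 mm, on a block 70 by 50 mm rising to 37 mm, with a round boss to 47 mm). It swings about charger y, needs about 1.5 N at the ball, and stays where it is left.
- toggle (a joint): Toggle angle in rad: 0 = leaning about 0.5 rad towards the robot (off), 1.0 = leaning as far to the far side, charger +x (on). It starts between 0 and 0.15.
- heatsink_mid (a point): Bystander: grey finned aluminium heat sink 60 by 45 by 28 mm, loose on the shelf; centre.
- knob_mid (a point): Bystander: blue nylon knob, 36 mm diameter, 22 mm high, loose on the shelf; centre.
- cap_mid (a point): Bystander: steel grease-nipple cap, 24 mm diameter, 22 mm high, loose on the shelf; centre.
- lug_mid (a point): Bystander: spare tinned copper cable lug, about 66 mm long, 24 mm wide, 14 mm high, loose on the shelf; centre.
Things that resemble listed ones, but are neither listed nor needed, are in the scene too. Of the things shaped like the part that bears cell_mid, the green one is meant.

How it is judged:
By the outcome, as a careful person would: the job done as asked, in the order asked, and still so for the second after the job is handed in, with the robot touching nothing.
It also fails if it takes over 72 s, if anything falls off the work surface, if the arm or the gripper's body presses on something with over 40 N, if the wrist force passes 120 N, or if a joint passes its speed limit or range.

### The arm

A 6-joint arm with a two-finger parallel gripper is mounted at the origin on the work surface. World frame = base frame: x ahead of the robot, y to its left, z up, the work surface at z = 0. Lengths are in m, angles in degrees, forces in N, time in s.
With the tool pointing down it reaches from about 0.325 to 0.875 m from the base axis. Payload 4.4 kg.
Tool frame: the origin (TCP) lies at the very end of the fingers, on their centre line; the grasp point (between the pads) lies arm.grip_depth behind it (arm.grip_depth is the distance from the TCP to the grasp point, in m); x points along the fingers, y is the direction in which the jaws open and shut, and the axes are right-handed (so a half turn about x gives the same grasp; the last joint's range is limited). The gripper opens to 85 mm and grips with 20 to 120 N. Pads are 22 mm wide; open, the fingers measure 114 mm over their backs; the gripper's body (76 mm by 85 mm) begins 54 mm behind the grasp point. The pads swing forward as they close: fully open they stand 13 mm farther back than shut.
Start: joints at [-80.93, 11.837, 88.321, -0, 79.842, -8.623], TCP at [0.175, -0.548, 0.21] pointing down, gripper open.
Joint ranges: [-156.59, 156.59], [-49.26, 127.26], [12.9, 141.05], [-63.56, 243.56], [4.71, 150.69], [-161.64, 161.64]. Speed limits (degrees/s): [159.86, 159.86, 180, 180, 180, 180].

### API

Orientations are given as [roll, pitch, yaw] about the fixed x, y, z axes, in that order (R = Rz(yaw) Ry(pitch) Rx(roll)).
In Python, from bench import arm gives the robot as it stands.
- The arm moves only by the shell command python3 -m inch 'ROWS' [OPENING]. ROWS is JSON, a list of rows, each a list of 2 entries, a list of its own where there are three numbers: the shift along the tool's x, y, z in cm, then the turn about the tool's x in rad. A call has 1 to 20 rows; each row shifts and turns the pose as measured when the row begins, along the tool's axes as they then stand; what a row does not reach is not made up. A row lasts 1/12 s, in which the tool goes at most 41.7 mm and 7.16 degrees, less where a joint would pass 70% of its speed; a pose out of reach is approached as far as the arm can. A call with a gripper value outside its range is refused whole. OPENING is the gripper's target within -1 to 1 (fully open at 1, half-way at 0, shut at -1), set as the call begins (- or left out, the last holds). The fingers move at their own pace and stop on an object; the grip force is fixed at half the most. Time passes only in rows, so rows that do not move let the fingers close. It gives the time, the measured TCP pose, the force and the opening at its end, in the units of the state.
- arm.sense(): the state, without advancing time (a new reading comes with each control period).
- arm.capture(name): name is "side" or "top"; returns a dict with "pixels" (384x512x3 uint8, blue, green, red), "fx", "fy", "cx", "cy" (pixels), "dist" ([k1, k2, p1, p2, k3] as OpenCV has them; the pictures are not rectified), "view" (4x4, takes a point from world to camera coordinates). Camera axes: x right, y up, looking along -z (the intrinsics and any distortion apply to the point x, -y, -z); pixel columns grow to the right and rows downward; lengths in m; the calibration is good to about 2 mm. A picture is of the moment at which its call begins. There is no depth.
- arm.finish_job(): hands the job in, once; it reports no verdict.
The state is a dict: "t": time; "q": joint angles; "dq": joint speeds; "effort": joint torques, N m; "ee_pos": TCP position; "tcp_rot": TCP orientation; "force": force on the tool from outside, world axes, zero at the start; "ft_torque": the same for the moment, N m; "gripper_width": opening from 0.0 (shut) to 1.0 (fully open).
Only numpy, scipy, OpenCV 4.12 (cv2) and the standard library are available. Lean on these libraries where they do the work, as an engineer would, in place of code of your own. Each camera call takes 0.05 s, during which the arm holds its last target.

## Working session

There is one attempt and no reset: what is moved stays moved. The work goes in short steps, Python scripts to look and compute and a shell command to move; the robot and the scene stay as the last step left them, time stands still between calls to the robot, and variables do not carry over. Pictures are saved under pics/ and viewed, and the job is handed in when it is done.

```bash
mkdir -p pics; ls
python3 - <<'E'
from bench import arm
import cv2,json
s=arm.sense(); print({k:s[k] for k in s})
print(arm.grip_depth)
for n in("side","top"):
    c=arm.capture(n); cv2.imwrite(f"pics/{n}0.png",c["pixels"]); print(n,c["fx"],c["fy"],c["cx"],c["cy"],c["dist"]); print(c["view"])
E
```

```text
pics
{'t': 0.0, 'q': array([-8.09308438e+01,  1.18871925e+01,  8.84063958e+01, -1.35521033e-03,
        7.98426851e+01, -8.62114638e+00]), 'dq': array([ 0.02681374,  0.00059164,  0.06100152,  0.00501787, -0.06354249,
        0.03462448]), 'effort': array([ 2.27117806e-05, -3.83037794e+01, -2.91595745e+01, -4.14534197e-04,
        1.04041063e-02, -1.08381707e-05]), 'ee_pos': array([ 0.17459363, -0.54698204,  0.20858346]), 'tcp_rot': array([-98.06054034,  89.86372001,  99.63000283]), 'force': array([-0.29844998,  0.19432732, -0.02531965]), 'ft_torque': array([-0.04235159,  0.00482755, -0.00924777]), 'gripper_width': 0.9979636408299172}
0.0187
side 364.2554842459018 364.2554842459018 254.5676844273139 197.21799633773261 [-0.07708741  0.          0.          0.          0.        ]
[[-0.99411353 -0.10752895 -0.01325934  0.51320994]
 [ 0.06600883 -0.69816287  0.7128895  -0.10670865]
 [-0.08591344  0.70781786  0.70115102 -0.87582061]
 [ 0.          0.          0.          1.        ]]
top 462.13491470643595 462.13491470643595 247.73303140568464 197.22312977130883 [-0.0178864  0.         0.         0.         0.       ]
[[-8.97132318e-03 -9.99958355e-01 -1.67440617e-03 -7.47999922e-04]
 [ 9.89618588e-01 -9.11872645e-03  1.43429075e-01 -5.26536970e-01]
 [-1.43438371e-01 -3.70274880e-04  9.89659182e-01 -9.01649115e-01]
 [ 0.00000000e+00  0.00000000e+00  0.00000000e+00  1.00000000e+00]]
```

View pics/side0.png

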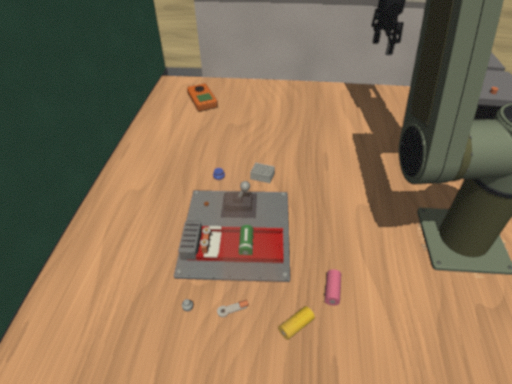

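View pics/top0.png

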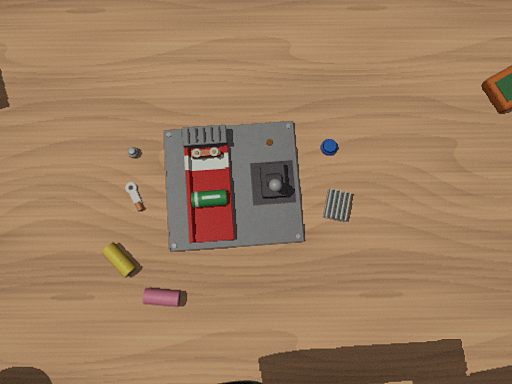

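Top view: the green cell is at (210,198) in the tray and the lookalikes are a yellow cylinder at (118,260) and a pink one at (162,297). The green one in the tray is the one I want. The copper contact with its lugs is at (207,153), the toggle ball at about (275,185). Next is a close crop and a pose fit.

```bash
cat > h.py <<'E'
import numpy as np, cv2
from bench import arm
def cam(n):
    c=arm.capture(n); c["K"]=np.array([[c["fx"],0,c["cx"]],[0,c["fy"],c["cy"]],[0,0,1]]); c["D"]=np.array(c["dist"],float)
    V=np.array(c["view"]); F=np.diag([1,-1,-1,1])@V; c["F"]=F; return c
def proj(c,P):
    P=np.atleast_2d(P).astype(float); F=c["F"]
    return cv2.projectPoints(P,cv2.Rodrigues(F[:3,:3])[0],F[:3,3],c["K"],c["D"])[0][:,0]
def unproj(c,uv,z):
    n=cv2.undistortPoints(np.array(uv,float).reshape(-1,1,2),c["K"],c["D"])[:,0]
    R=c["F"][:3,:3];t=c["F"][:3,3];o=-R.T@t
    d=np.c_[n,np.ones(len(n))]@R
    return o+d*((z-o[2])/d[:,2])[:,None]
def crop(c,name,x0,y0,x1,y1,s):
    cv2.imwrite(f"pics/{name}.png",cv2.resize(c["pixels"][y0:y1,x0:x1],None,fx=s,fy=s,interpolation=cv2.INTER_CUBIC))
E
python3 - <<'E'
from h import *
c=cam("top"); crop(c,"topc1",155,115,312,258,5 if 0 else 4)
d=cam("side"); crop(d,"sidec1",165,165,305,290,5)
u=[(164.5,131),(294,122),(304,242),(170,251)]
P=unproj(c,u,0.012); print(P)
E
```

```text
[[ 0.67490062  0.17105297  0.012     ]
 [ 0.69212363 -0.10606212  0.012     ]
 [ 0.43593544 -0.12067598  0.012     ]
 [ 0.41995384  0.15539614  0.012     ]]
```

View pics/topc1.png

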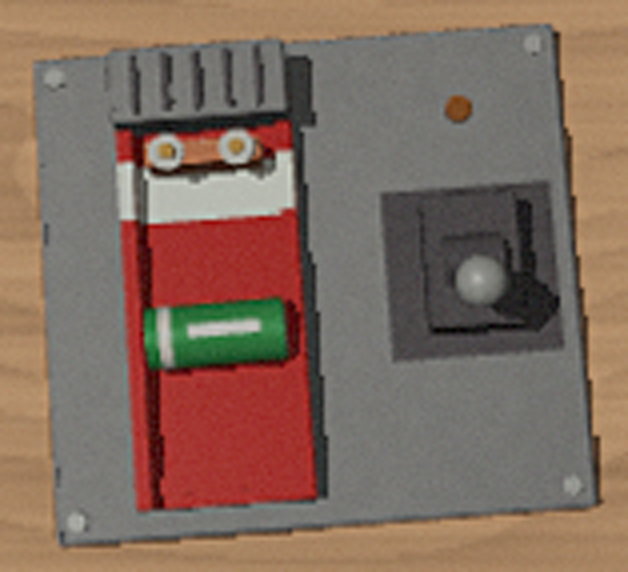

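View pics/sidec1.png

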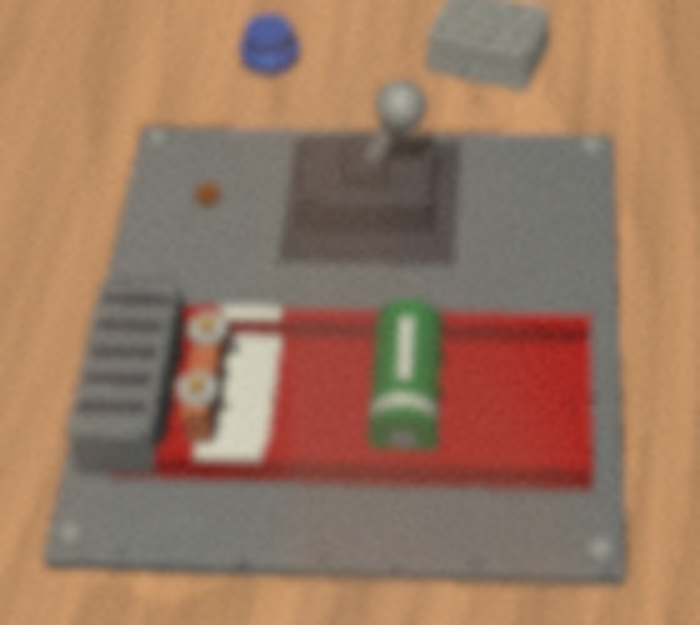

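```bash
cat >> h.py <<'E'
def loc2w(p,L):
    L=np.atleast_2d(L); a=p[2]; R=np.array([[np.cos(a),-np.sin(a)],[np.sin(a),np.cos(a)]])
    return np.c_[L[:,:2]@R.T+p[:2],L[:,2]]
def w2loc(p,W):
    W=np.atleast_2d(W); a=p[2]; R=np.array([[np.cos(a),-np.sin(a)],[np.sin(a),np.cos(a)]])
    return np.c_[(W[:,:2]-p[:2])@R,W[:,2]]
E
python3 - <<'E'
from h import *
from scipy.optimize import least_squares
c=cam("top");d=cam("side")
T=lambda q,s,o:(np.array(q,float)+.5)/s-.5+np.array(o)
ut=T([(35,62),(553,27),(598,504),(60,543)],4,(155,115))
us=T([(50,565),(146,128),(610,136),(623,578)],5,(165,165))
L=np.array([(130,140,12),(130,-140,12),(-130,-140,12),(-130,140,12)])/1e3
f=lambda p:np.r_[(proj(c,loc2w(p,L))-ut).ravel(),.8*(proj(d,loc2w(p,L))-us).ravel()]
r=least_squares(f,[.55,.03,.06]);p=r.x;print(p,np.degrees(p[2]));print(r.fun.round(1))
np.save("p.npy",p)
# cell
cu=T([(146,338),(298,330)],4,(155,115)); mid=T([(220,334)],4,(155,115))
print("cell",w2loc(p,unproj(c,mid,.032)),w2loc(p,unproj(c,T([(217,300),(223,370)],4,(155,115)),.032)))
def tri(uv1,uv2,x0):
    g=lambda X:np.r_[(proj(c,X)-uv1).ravel(),(proj(d,X)-uv2).ravel()]
    q=least_squares(g,x0); return q.x,q.fun
b,res=tri(T([(480,280)],4,(155,115)),T([(401,105)],5,(165,165)),[.55,-.05,.08]);print("ball",b,w2loc(p,b),res)
# contact front top edge z~.042 , housing front
print("contact",w2loc(p,unproj(c,T([(147,170),(262,162),(145,135),(260,128)],4,(155,115)),.042)))
print("housing",w2loc(p,unproj(c,T([(118,122),(286,112)],4,(155,115)),.046)))
print("band",w2loc(p,unproj(c,T([(145,221),(295,212),(225,181)],4,(155,115)),.016)))
print("trayend",w2loc(p,unproj(c,T([(138,509),(315,499)],4,(155,115)),.028)))
E
```

```text
[0.55812679 0.02669135 0.06591457] 3.776626592268106
[-0.7 -0.8  0.3 -1.6  0.3  0.5 -0.8  1.  -1.1 -1.  -0.4 -0.4  1.1 -0.3
  1.4 -0.2]
cell [[-0.02881763  0.04776621  0.032     ]] [[-0.01111952  0.04819141  0.032     ]
 [-0.04744721  0.04740929  0.032     ]]
ball [ 0.54488891 -0.05803278  0.08266404] [[-0.01878965 -0.0836682   0.08266404]] [-0.00114461 -0.30851749  0.387589    0.07531712]
contact [[0.05730333 0.07903063 0.042     ]
 [0.05704146 0.01992636 0.042     ]
 [0.07578061 0.07900764 0.042     ]
 [0.07499695 0.01976901 0.042     ]]
housing [[0.08260832 0.09199874 0.046     ]
 [0.08135103 0.0057357  0.046     ]]
band [[0.03634486 0.08446678 0.016     ]
 [0.03521734 0.00558108 0.016     ]
 [0.0546095  0.0412041  0.016     ]]
trayend [[-0.11455117  0.09519693  0.028     ]
 [-0.11620574  0.00534318  0.028     ]]
```

```bash
cat >> h.py <<'E'
from scipy.spatial.transform import Rotation as Ro
def state():
    s=arm.sense(); R=Ro.from_euler("xyz",s["tcp_rot"],degrees=True).as_matrix(); return s,R
def need(L,pr=True):
    "tool-frame shift (cm) to reach charger-local TCP L, and turn about tool x (rad) to align tool y with +-charger y"
    p=np.load("p.npy"); s,R=state(); w=loc2w(p,np.array(L,float))[0]
    sh=R.T@(w-s["ee_pos"])*100
    cy=np.array([-np.sin(p[2]),np.cos(p[2]),0]); v=R.T@cy; t=np.arctan2(v[2],v[1]); t=(t+np.pi/2)%np.pi-np.pi/2
    cx=np.array([np.cos(p[2]),np.sin(p[2]),0])
    print("t",round(s["t"],2),"loc",w2loc(p,s["ee_pos"])[0].round(4),"shift cm",sh.round(2),"turn",round(t,3),"F along",round(float(s["force"]@cx),2),"F",s["force"].round(2),"w",round(s["gripper_width"],3)); print("tool axes of charger x,y,z:",(R.T@cx).round(3),(R.T@cy).round(3),R[2].round(3),"q6",s["q"].round(1))
E
python3 - <<'E'
from h import *
need([-.085,.05,.15])
E
```

```text
t 0.3 loc [-0.4204 -0.5477  0.2094] shift cm [  5.98 -49.95 -46.93] turn 0.243 F along 0.12 F [ 0.14 -0.32  0.1 ] w 1.0
tool axes of charger x,y,z: [-0.     0.24  -0.971] [ 0.001 -0.971 -0.24 ] [-1.    -0.001 -0.   ] q6 [-80.9  11.9  88.3   0.   79.8  -8.6]
```

```bash
python3 -m inch '[[[0,0,0],0.12],[[0,0,0],0.12]]' -0.3
python3 - <<'E'
from h import *
need([-.085,.05,.15])
E
```

```text
t: 0.47
ee_pos: [0.1747, -0.5473, 0.209]
tcp_rot: [-83.9, 89.9, 99.6]
force: [0.2, -0.4, -0.7]
gripper_width: 0.749
t 0.47 loc [-0.4204 -0.5475  0.209 ] shift cm [  5.98 -59.9  -33.26] turn -0.005 F along 0.21 F [ 0.24 -0.44 -0.71] w 0.749
tool axes of charger x,y,z: [-0.    -0.005 -1.   ] [ 0.001 -1.     0.005] [-1.    -0.001  0.   ] q6 [-80.9  11.9  88.4  -0.   79.8   5.6]
```

```bash
python3 -m inch '[[[0,-3,-1.66],0],[[0,-3,-1.66],0],[[0,-3,-1.66],0],[[0,-3,-1.66],0],[[0,-3,-1.66],0],[[0,-3,-1.66],0],[[0,-3,-1.66],0],[[0,-3,-1.66],0],[[0,-3,-1.66],0],[[0,-3,-1.66],0],[[0,-3,-1.66],0],[[0,-3,-1.66],0],[[0,-3,-1.66],0],[[0,-3,-1.66],0],[[0,-3,-1.66],0],[[0,-3,-1.66],0],[[0,-3,-1.66],0],[[0,-3,-1.66],0]]'
python3 - <<'E'
from h import *
need([-.085,.05,.15])
E
```

```text
t: 1.97
ee_pos: [0.4526, 0.0263, 0.2092]
tcp_rot: [139.8, 89.4, -37.8]
force: [0.6, -1.0, 0.1]
gripper_width: 0.35
t 1.97 loc [-0.1053  0.0065  0.2092] shift cm [ 5.9  -4.44 -1.88] turn -0.025 F along 0.52 F [ 0.59 -1.    0.1 ] w 0.35
tool axes of charger x,y,z: [ 0.008 -0.025 -1.   ] [-0.007 -1.     0.025] [-1.     0.007 -0.008] q6 [ -7.4  -3.7 105.   -0.3  78.2  80.3]
```

```bash
python3 -m inch '[[[1,-1.4,-0.6],-0.02],[[1,-1.4,-0.6],0],[[1,-1.4,-0.6],0],[[1,0,0],0],[[1,0,0],0],[[0,0,0],0]]'
python3 - <<'E'
from h import *
need([-.085,.05,.022])
c=cam("top"); crop(c,"topc2",155,115,312,258,4)
d=cam("side"); crop(d,"sidec2",165,165,305,290,5)
E
```

```text
t: 2.47
ee_pos: [0.4724, 0.0782, 0.1584]
tcp_rot: [156.3, 89.1, -19.5]
force: [-0.7, 0.2, 0.4]
gripper_width: 0.352
t 2.47 loc [-0.0821  0.057   0.1584] shift cm [13.64  0.62  0.48] turn 0.008 F along -0.74 F [-0.75  0.15  0.35] w 0.352
tool axes of charger x,y,z: [ 0.014  0.008 -1.   ] [-0.006 -1.    -0.008] [-1.     0.006 -0.014] q6 [ -0.8   2.4 105.3  -0.3  71.5  85.1]
```

View pics/sidec2.png

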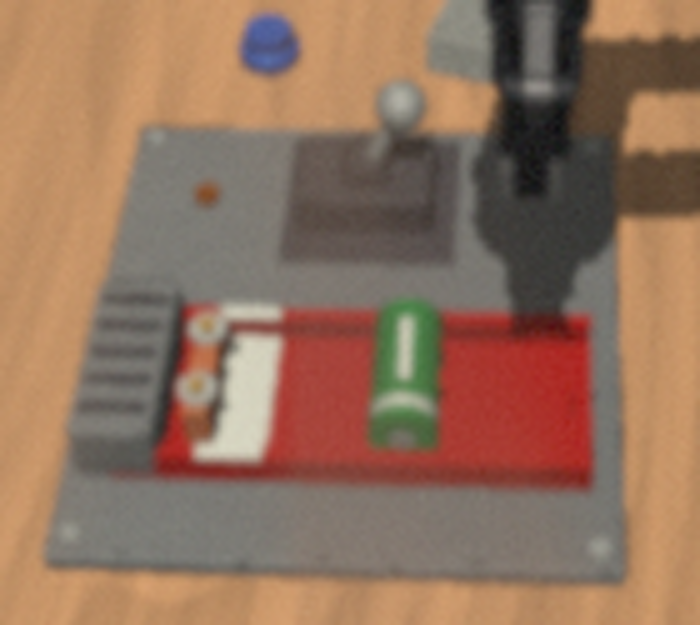

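View pics/topc2.png

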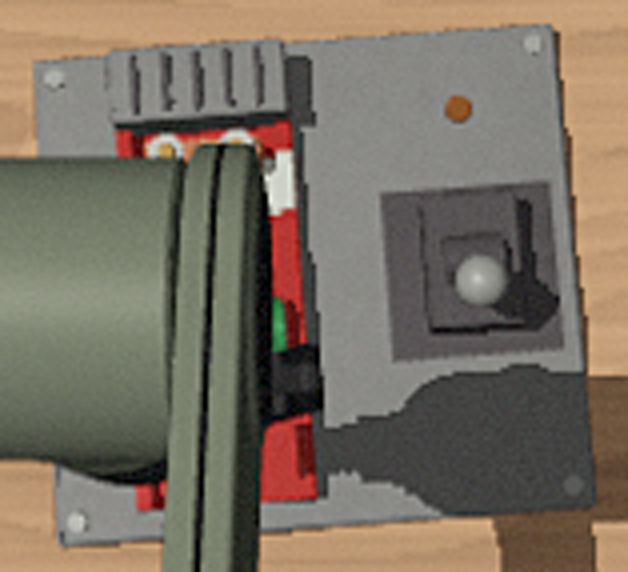

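The cell hasn't moved (side crop, about (405,375)) and the gripper is behind it. The top view is now partly blocked by the arm. I'll descend in the tray behind the cell.

```bash
python3 -m inch '[[[0.5,0.6,0.3],0],[[2,0,0],0],[[2.5,0,0],0],[[2.5,0,0],0],[[2,0,0],0],[[1.0,0,0],0],[[0,0,0],0]]'
python3 - <<'E'
from h import *
need([-.085,.05,.022])
E
```

```text
t: 3.15
ee_pos: [0.4787, 0.0622, 0.0576]
tcp_rot: [161.7, 88.0, -14.6]
force: [0.1, 0.9, -0.1]
gripper_width: 0.353
t 3.15 loc [-0.077   0.0407  0.0576] shift cm [ 3.52 -0.97  0.92] turn -0.001 F along 0.16 F [ 0.11  0.86 -0.13] w 0.353
tool axes of charger x,y,z: [ 0.032 -0.002 -0.999] [-0.011 -1.     0.001] [-0.999  0.011 -0.033] q6 [ -2.6  10.4 110.2  -0.5  57.5  84. ]
```

```bash
python3 -m inch '[[[0,-0.9,0.9],0],[[0,-0.1,0.1],0]]'
python3 - <<'E'
from h import *
need([-.085,.05,.022])
E
```

```text
t: 3.32
ee_pos: [0.4675, 0.0701, 0.0576]
tcp_rot: [161.1, 88.0, -15.4]
force: [-0.8, 0.0, -0.3]
gripper_width: 0.349
t 3.32 loc [-0.0875  0.0493  0.0576] shift cm [ 3.57 -0.11 -0.14] turn -0.005 F along -0.77 F [-0.77  0.02 -0.34] w 0.349
tool axes of charger x,y,z: [ 0.032 -0.005 -0.999] [-0.011 -1.     0.005] [-0.999  0.011 -0.032] q6 [ -1.6   9.3 111.5  -0.6  57.3  85.2]
```

```bash
python3 -m inch '[[[1,0,0],0],[[1,0,0],0],[[0.8,0,0],0],[[0.5,0,0],0],[[0,0,0],0]]'
python3 - <<'E'
from h import *
need([-.07,.05,.022])
d=cam("side"); crop(d,"sidec3",165,165,305,290,5)
E
```

```text
t: 3.73
ee_pos: [0.4715, 0.07, 0.0256]
tcp_rot: [163.6, 87.5, -12.8]
force: [-0.2, 0.4, -0.1]
gripper_width: 0.347
t 3.73 loc [-0.0836  0.0489  0.0256] shift cm [ 0.41 -0.12 -1.34] turn -0.004 F along -0.21 F [-0.24  0.45 -0.07] w 0.347
tool axes of charger x,y,z: [ 0.041 -0.004 -0.999] [-0.012 -1.     0.004] [-0.999  0.012 -0.041] q6 [ -1.6  12.7 112.3  -0.6  52.5  85.2]
```

View pics/sidec3.png

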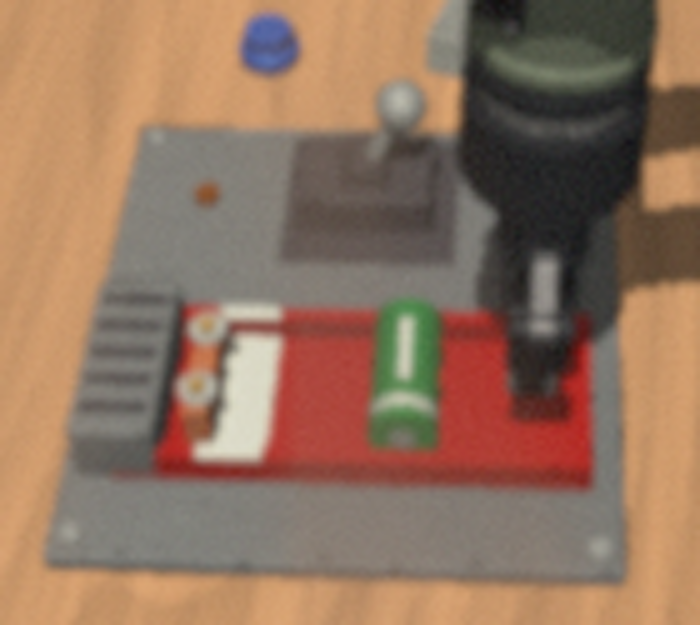

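```bash
python3 -m inch '[[[0.4,0,-0.4],0],[[0.1,0,-0.5],0],[[0,0,-0.4],0],[[0,0,0],0]]'
python3 - <<'E'
from h import *
need([-.05,.05,.021])
E
```

```text
t: 4.12
ee_pos: [0.4872, 0.0708, 0.0212]
tcp_rot: [164.0, 87.4, -12.4]
force: [0.6, 0.5, 0.8]
gripper_width: 0.35
t 4.12 loc [-0.0679  0.0487  0.0212] shift cm [ 0.1  -0.14 -1.79] turn -0.004 F along 0.67 F [0.64 0.5  0.75] w 0.35
tool axes of charger x,y,z: [ 0.043 -0.004 -0.999] [-0.012 -1.     0.004] [-0.999  0.012 -0.043] q6 [ -1.5  14.7 110.4  -0.6  52.4  85.3]
```

```bash
python3 -m inch '[[[0.02,0,-0.3],0],[[0.01,0,-0.2],0],[[0.01,0,-0.2],0],[[0.01,0,-0.2],0],[[0.01,0,-0.2],0],[[0.01,0,-0.2],0],[[0.01,0,-0.2],0],[[0.01,0,-0.2],0],[[0.01,0,-0.2],0],[[0.01,0,-0.2],0]]'
python3 - <<'E'
from h import *
need([-.0,.05,.021])
d=cam("side"); crop(d,"sidec4",165,165,305,290,5)
E
```

```text
t: 4.95
ee_pos: [0.5112, 0.0723, 0.0219]
tcp_rot: [164.4, 87.4, -12.0]
force: [-2.4, 0.7, 4.0]
gripper_width: 0.349
t 4.95 loc [-0.0438  0.0486  0.0219] shift cm [ 0.28 -0.16 -4.37] turn -0.004 F along -2.31 F [-2.36  0.66  4.02] w 0.349
tool axes of charger x,y,z: [ 0.044 -0.004 -0.999] [-0.013 -1.     0.004] [-0.999  0.012 -0.044] q6 [ -1.2  17.1 107.1  -0.6  53.2  85.6]
```

View pics/sidec4.png

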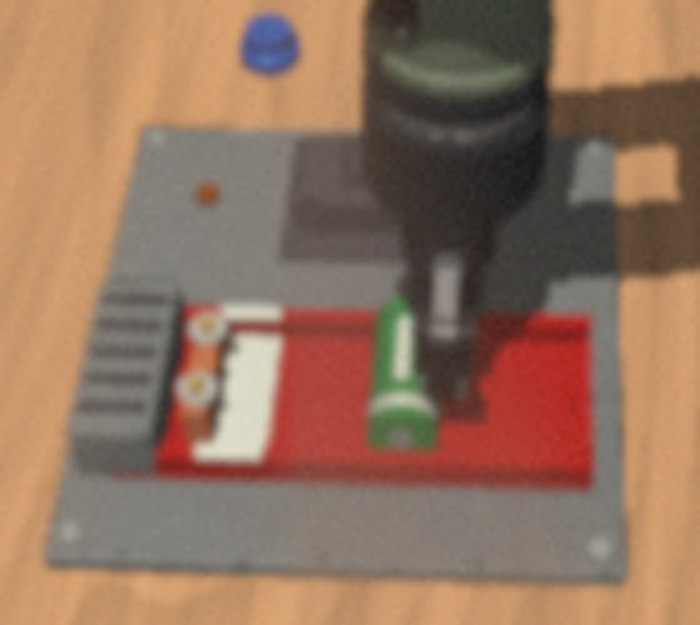

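```bash
python3 -m inch '[[[0,0,0],0],[[0,0,0],0]]'
python3 - <<'E'
from h import *
need([-.0,.05,.021])
d=cam("side"); crop(d,"sidec5",210,210,290,270,9)
E
```

```text
t: 5.17
ee_pos: [0.5123, 0.0724, 0.0226]
tcp_rot: [164.9, 87.3, -11.5]
force: [-0.1, 0.1, 1.1]
gripper_width: 0.352
t 5.17 loc [-0.0427  0.0486  0.0226] shift cm [ 0.35 -0.16 -4.26] turn -0.004 F along -0.11 F [-0.12  0.13  1.1 ] w 0.352
tool axes of charger x,y,z: [ 0.046 -0.004 -0.999] [-0.012 -1.     0.004] [-0.999  0.012 -0.046] q6 [ -1.2  17.1 107.   -0.6  53.3  85.6]
```

View pics/sidec5.png

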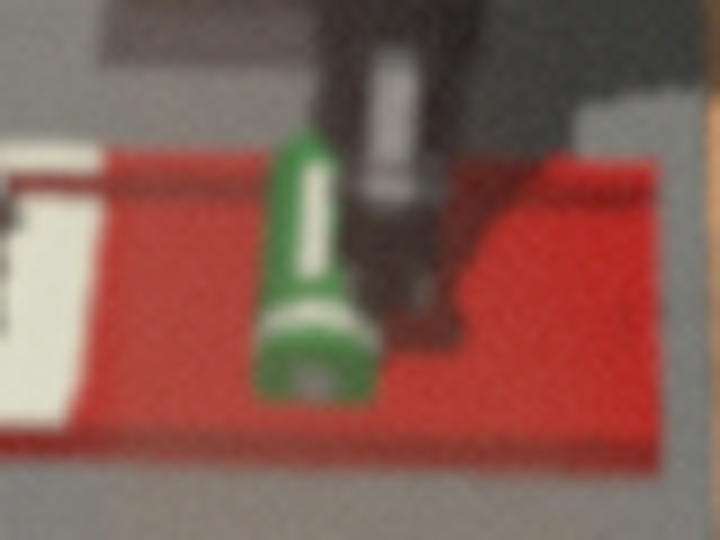

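Run:
```python
from h import *
d=cam("side");p=np.load("p.npy");s,R=state()
im=cv2.resize(d["pixels"][200:280,200:300],None,fx=7,fy=7,interpolation=cv2.INTER_CUBIC)
for k,z in enumerate((0,-.005,-.01)):
  for sy in(-1,1):
    P=np.array([s["ee_pos"]+R@np.array([z,sy*.029,a]) for a in(-.011,.011)])
    q=((proj(d,P)-[200,200]+.5)*7-.5).astype(int)
    cv2.line(im,tuple(q[0].tolist()),tuple(q[1].tolist()),[(255,255,0),(255,0,255),(0,255,255)][k],1)
for x in(-.029,-.024):
    q=((proj(d,loc2w(p,[[x,.015+.0,.032],[x,.085,.032]]))-[200,200]+.5)*7-.5).astype(int)
    for a in q: cv2.circle(im,tuple(a.tolist()),3,(0,0,255) if x<-.025 else (255,0,0),-1)
cv2.imwrite("pics/ov1.png",im)
```

```text
(no output)
```

View pics/ov1.png

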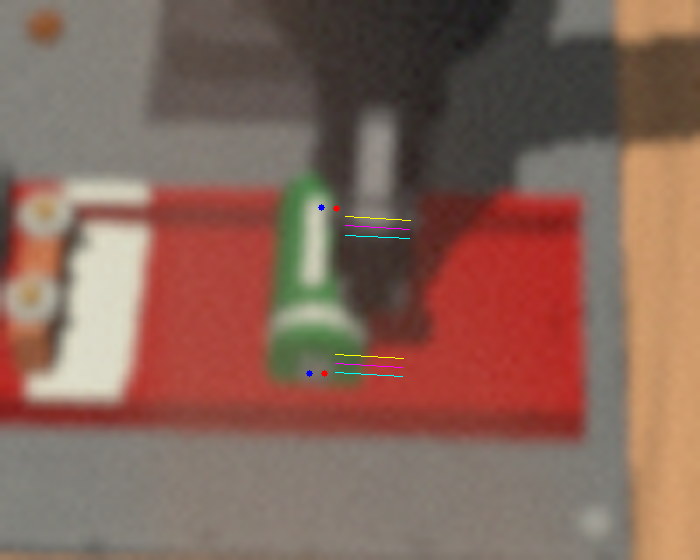

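The finger ends may be sitting higher than the TCP with the jaws partly open: the finger tip overlaps the cell's shoulder, and the force was upward. I'll lift clear, back off, and shut the jaws so the TCP really is the tip.

```bash
python3 -m inch '[[[-0.8,0,0],0],[[-0.8,0,0],0],[[-0.8,0,0],0],[[0,0,1],0],[[0,0,1.2],0],[[0,0,1.0],0],[[0,0,0],0],[[0,0,0],0]]' -1
python3 - <<'E'
from h import *
need([-.075,.05,.022])
d=cam("side"); p=np.load("p.npy");s,R=state()
im=cv2.resize(d["pixels"][200:280,200:300],None,fx=7,fy=7,interpolation=cv2.INTER_CUBIC)
cv2.imwrite("pics/s6.png",im)
T=lambda L:((proj(d,L)-[200,200]+.5)*7-.5).round()
for x in(-.03,-.025,-.02,-.015): print(x,T(loc2w(p,[[x,.085,.032]])),T(loc2w(p,[[x,.085,.032],[x,.085,.048],[x,.085,.016],[x-.016,.085,.032],[x+.016,.085,.032]])).tolist())
print(T(s["ee_pos"][None]))
E
```

```text
t: 5.93
ee_pos: [0.4743, 0.0704, 0.0474]
tcp_rot: [164.5, 87.3, -12.0]
force: [0.8, -0.2, -0.4]
gripper_width: 0.001
t 5.93 loc [-0.0808  0.0491  0.0474] shift cm [ 2.56 -0.12 -0.46] turn -0.003 F along 0.8 F [ 0.82 -0.21 -0.4 ] w 0.001
tool axes of charger x,y,z: [ 0.045 -0.004 -0.999] [-0.013 -1.     0.003] [-0.999  0.013 -0.045] q6 [ -1.6  10.6 111.5  -0.6  55.2  85.2]
-0.03 [[328. 374.]] [[328.0, 374.0], [326.0, 343.0], [329.0, 403.0], [377.0, 375.0], [278.0, 373.0]]
-0.025 [[312. 373.]] [[312.0, 373.0], [310.0, 343.0], [314.0, 403.0], [362.0, 375.0], [263.0, 372.0]]
-0.02 [[297. 373.]] [[297.0, 373.0], [295.0, 343.0], [299.0, 403.0], [346.0, 374.0], [247.0, 372.0]]
-0.015 [[281. 373.]] [[281.0, 373.0], [279.0, 342.0], [283.0, 402.0], [331.0, 374.0], [232.0, 371.0]]
[[488. 261.]]
```

View pics/s6.png

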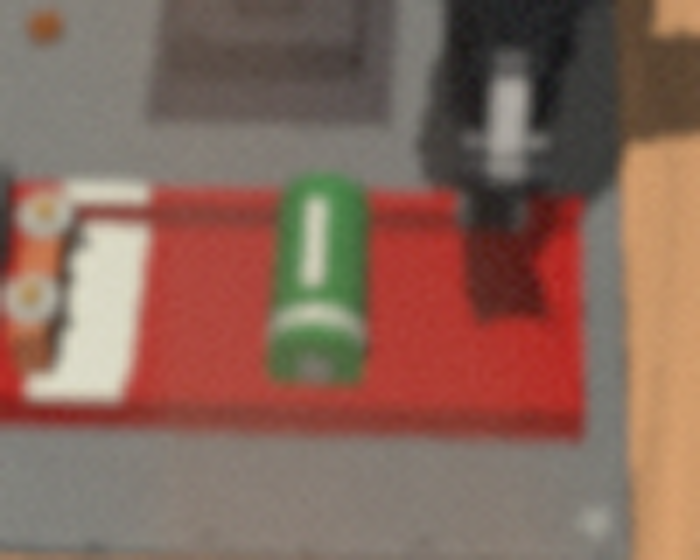

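Run:
```python
from h import *
d=cam("side"); s,R=state()
print("start tcp px",proj(d,[[.1746,-.547,.2086]]))
im=cv2.resize(d["pixels"][130:250,200:320],None,fx=5,fy=5,interpolation=cv2.INTER_CUBIC)
for a in(0,-.02,-.04,-.06,-.073):
    q=((proj(d,s["ee_pos"]+R@np.array([a,0,0]))[0]-[200,130]+.5)*5-.5).astype(int); print(a,q)
    cv2.circle(im,tuple(q.tolist()),3,(0,255,255),-1)
cv2.imwrite("pics/s7.png",im)
```

```text
start tcp px [[379.26929195  59.99543685]]
0 [347 536]
-0.02 [350 508]
-0.04 [352 479]
-0.06 [355 450]
-0.073 [357 430]
```

View pics/s7.png

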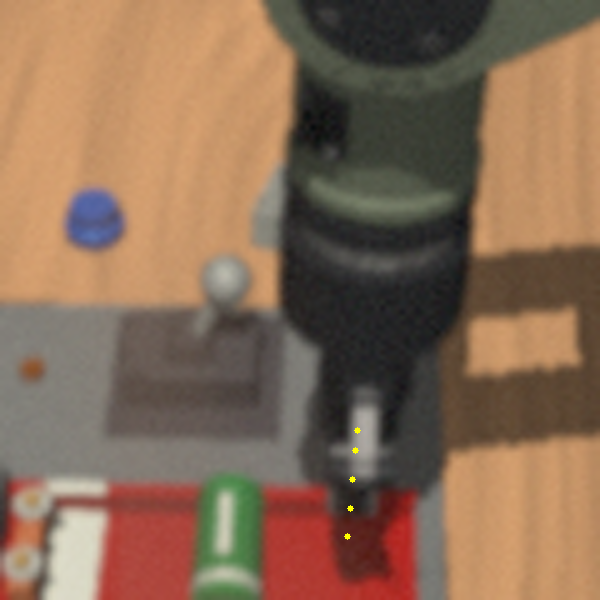

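Run:
```python
from h import *
d=cam("side"); p=np.load("p.npy")
T=lambda q:(np.array(q,float)+.5)/5-.5+[200,130]
# shadow corners on floor
print("shadow",w2loc(p,unproj(d,T([(345,580),(388,576)]),.016)))
for z in(.04,.05,.06,.07,.08): print(z,"tip px corners",w2loc(p,unproj(d,T([(332,505),(372,515)]),z)).round(4).tolist())
c=cam("top"); crop(c,"t7",150,110,310,270,4)
for L in([-.0808,.0491,.0474],[-.0808,.0491,.0774]): print(((proj(c,loc2w(p,L))-[150,110]+.5)*4).round())
```

```text
shadow [[-0.07986511  0.04998944  0.016     ]
 [-0.1000653   0.04700538  0.016     ]]
0.04 tip px corners [[-0.073, 0.0244, 0.04], [-0.0919, 0.03, 0.04]]
0.05 tip px corners [[-0.0731, 0.0329, 0.05], [-0.0917, 0.0384, 0.05]]
0.06 tip px corners [[-0.0732, 0.0413, 0.06], [-0.0914, 0.0467, 0.06]]
0.07 tip px corners [[-0.0733, 0.0498, 0.07], [-0.0912, 0.0551, 0.07]]
0.08 tip px corners [[-0.0733, 0.0583, 0.08], [-0.091, 0.0635, 0.08]]
[[242. 453.]]
[[237. 448.]]
```

View pics/t7.png

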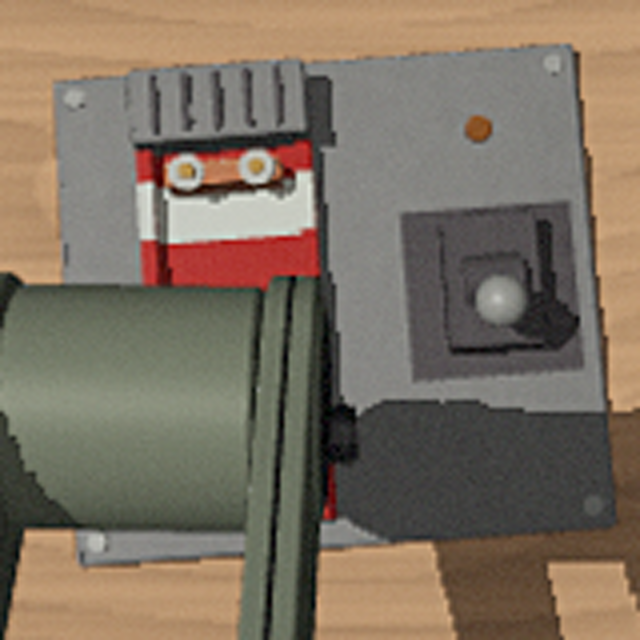

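Run:
```python
from h import *
d=cam("side"); s,R=state()
a=d["pixels"][215:250,255:290].astype(float)
im=np.clip((a/255)**.5*255,0,255).astype(np.uint8)
im=cv2.resize(im,None,fx=16,fy=16,interpolation=cv2.INTER_NEAREST)
P=[s["ee_pos"]+R@np.array([x,y,z]) for x in(0,) for y in(-.0145,.0145) for z in(-.011,.011)]
for q in proj(d,np.array(P)): cv2.circle(im,tuple(((q-[255,215]+.5)*16).astype(int).tolist()),4,(0,255,255),-1)
cv2.imwrite("pics/s8.png",im)
```

```text
(no output)
```

View pics/s8.png

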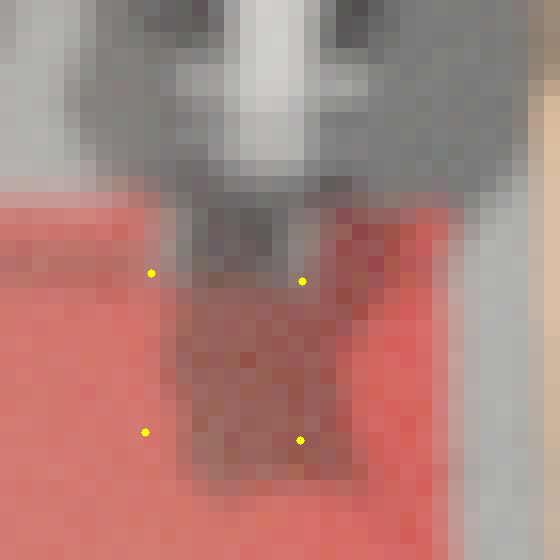

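```bash
python3 -m inch '[[[0.8,0,0],0],[[0.8,0,0],0],[[0.6,0,0],0],[[0.3,0,0],0],[[0.1,0,0],0],[[0,0,0],0]]'
python3 - <<'E'
from h import *
p=np.load("p.npy");need([-.075,.05,.022])
d=cam("side");s,R=state()
a=d["pixels"][215:250,255:290].astype(float)
im=np.clip((a/255)**.5*255,0,255).astype(np.uint8)
im=cv2.resize(im,None,fx=16,fy=16,interpolation=cv2.INTER_NEAREST)
P=[s["ee_pos"]+R@np.array([x,y,z]) for x in(0,) for y in(-.0145,.0145) for z in(-.011,.011)]
for q in proj(d,np.array(P)): cv2.circle(im,tuple(((q-[255,215]+.5)*16).astype(int).tolist()),4,(0,255,255),-1)
cv2.imwrite("pics/s9.png",im)
E
```

```text
t: 6.68
ee_pos: [0.4776, 0.07, 0.0176]
tcp_rot: [164.3, 87.4, -12.1]
force: [-0.7, -0.1, 0.3]
gripper_width: 0.0
t 6.68 loc [-0.0775  0.0485  0.0176] shift cm [-0.43 -0.15 -0.27] turn -0.004 F along -0.71 F [-0.7  -0.1   0.35] w 0.0
tool axes of charger x,y,z: [ 0.044 -0.004 -0.999] [-0.013 -1.     0.004] [-0.999  0.012 -0.044] q6 [ -1.6  14.1 111.8  -0.6  51.5  85.2]
```

View pics/s9.png

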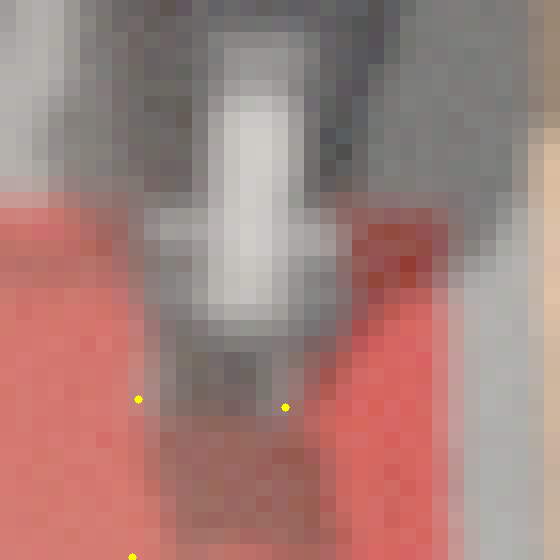

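The brown part below the dark finger is the fingertip pad itself, so the TCP model is right and the tips are just above the floor. I'll raise a few mm and push with the shut fingers.

```bash
python3 -m inch '[[[-0.4,-0.1,-0.2],0],[[0,0,-0.4],0],[[0,0,-0.4],0],[[0.01,0,-0.3],0],[[0.01,0,-0.2],0],[[0.01,0,-0.2],0],[[0.01,0,-0.2],0]]'
python3 - <<'E'
from h import *
need([-.0,.05,.022])
E
python3 -m inch '[[[0.01,0,-0.2],0],[[0.01,0,-0.2],0],[[0.01,0,-0.2],0]]'
python3 - <<'E'
from h import *
need([-.0,.05,.022])
E
```

```text
t: 7.32
ee_pos: [0.4998, 0.0725, 0.0242]
tcp_rot: [165.1, 87.2, -11.3]
force: [-0.3, 0.1, -0.7]
gripper_width: 0.002
t 7.32 loc [-0.0551  0.0495  0.0242] shift cm [ 0.48 -0.07 -5.5 ] turn -0.003 F along -0.27 F [-0.27  0.11 -0.73] w 0.002
tool axes of charger x,y,z: [ 0.048 -0.004 -0.999] [-0.013 -1.     0.003] [-0.999  0.013 -0.048] q6 [ -1.2  15.6 108.8  -0.6  52.8  85.6]
t: 7.57
ee_pos: [0.5066, 0.0729, 0.0242]
tcp_rot: [165.2, 87.2, -11.3]
force: [-0.3, 0.1, 0.5]
gripper_width: 0.004
t 7.57 loc [-0.0484  0.0495  0.0242] shift cm [ 0.45 -0.07 -4.83] turn -0.003 F along -0.29 F [-0.3   0.12  0.48] w 0.004
tool axes of charger x,y,z: [ 0.048 -0.004 -0.999] [-0.013 -1.     0.003] [-0.999  0.013 -0.048] q6 [ -1.2  16.3 107.8  -0.6  53.1  85.6]
```

```bash
python3 -m inch '[[[0.02,0,-0.15],0],[[0.02,0,-0.15],0],[[0.02,0,-0.15],0],[[0.02,0,-0.15],0],[[0.02,0,-0.15],0],[[0.02,0,-0.15],0]]'
python3 - <<'E'
from h import *
need([-.0,.05,.022])
d=cam("side"); cv2.imwrite("pics/s10.png",cv2.resize(d["pixels"][200:280,200:300],None,fx=7,fy=7,interpolation=cv2.INTER_CUBIC))
E
```

```text
t: 8.07
ee_pos: [0.5166, 0.0735, 0.0238]
tcp_rot: [165.1, 87.2, -11.3]
force: [-1.5, -0.2, 5.8]
gripper_width: -0.0
t 8.07 loc [-0.0384  0.0495  0.0238] shift cm [ 0.37 -0.07 -3.82] turn -0.003 F along -1.49 F [-1.48 -0.24  5.81] w -0.0
tool axes of charger x,y,z: [ 0.047 -0.004 -0.999] [-0.013 -1.     0.003] [-0.999  0.013 -0.048] q6 [ -1.1  17.4 106.4  -0.6  53.4  85.7]
```

View pics/s10.png

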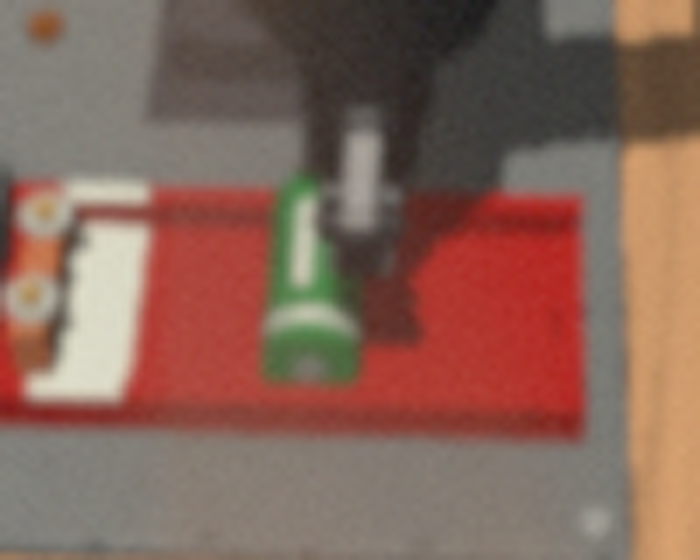

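The brown area is the shadow after all. The fingers are resting on the cell's rear shoulder with 5.8 N upward, so the real tips are about 24 mm above the reported TCP. I'll lift, back off, and find the floor by touch.

```bash
python3 -m inch '[[[-0.8,0,0],0],[[-0.5,0,0],0],[[0,0,1],0],[[0,0,1.2],0],[[0,0,1.2],0],[[0,0,1.0],0],[[1,0,0],0],[[1,0,0],0],[[0.5,0,0],0],[[0,0,0],0]]'
python3 - <<'E'
from h import *
need([-.08,.05,.0])
E
```

```text
t: 8.95
ee_pos: [0.4705, 0.0705, 0.0097]
tcp_rot: [165.7, 87.0, -10.8]
force: [-1.1, 0.4, -0.1]
gripper_width: -0.0
t 8.95 loc [-0.0846  0.0495  0.0097] shift cm [ 1.   -0.07 -0.41] turn -0.003 F along -1.09 F [-1.12  0.38 -0.12] w -0.0
tool axes of charger x,y,z: [ 0.051 -0.004 -0.999] [-0.013 -1.     0.003] [-0.999  0.013 -0.051] q6 [ -1.6  14.  113.2  -0.6  49.8  85.3]
```

```bash
python3 -m inch '[[[0.3,0,0],0],[[0.3,0,0],0],[[0.2,0,0],0]]'; python3 -m inch '[[[0.15,0,0],0],[[0.15,0,0],0]]'
python3 - <<'E'
from h import *
need([-.08,.05,.0])
d=cam("side"); cv2.imwrite("pics/s11.png",cv2.resize(d["pixels"][200:280,200:300],None,fx=7,fy=7,interpolation=cv2.INTER_CUBIC))
E
```

```text
t: 9.2
ee_pos: [0.4717, 0.0703, 0.0002]
tcp_rot: [165.6, 87.0, -10.9]
force: [-0.0, 0.1, -0.4]
gripper_width: 0.004
t: 9.37
ee_pos: [0.4724, 0.0703, -0.0033]
tcp_rot: [165.5, 87.0, -10.9]
force: [-0.2, -0.2, -0.2]
gripper_width: -0.002
t 9.37 loc [-0.0827  0.0491 -0.0033] shift cm [-0.32 -0.08 -0.29] turn -0.003 F along -0.17 F [-0.16 -0.25 -0.16] w -0.002
tool axes of charger x,y,z: [ 0.05  -0.004 -0.999] [-0.013 -1.     0.003] [-0.999  0.013 -0.05 ] q6 [ -1.6  15.7 113.2  -0.6  48.2  85.3]
```

View pics/s11.png

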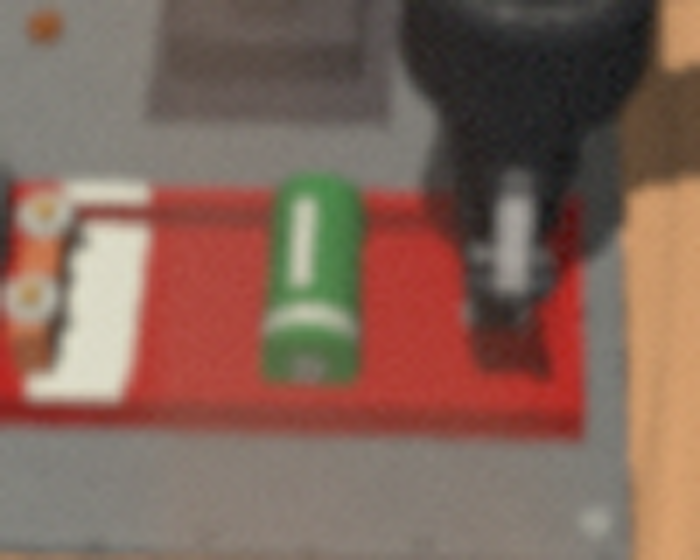

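```bash
python3 -m inch '[[[0.15,0,0],0],[[0.15,0,0],0]]'; python3 -m inch '[[[0.12,0,0],0],[[0.12,0,0],0]]';  python3 - <<'E'
from h import *
need([-.08,.05,.0])
E
```

```text
t: 9.58
ee_pos: [0.4727, 0.0703, -0.0054]
tcp_rot: [165.3, 87.1, -11.1]
force: [-8.5, -0.0, 24.0]
gripper_width: 0.004
t: 9.75
ee_pos: [0.4727, 0.0703, -0.0052]
tcp_rot: [164.4, 87.2, -12.0]
force: [-4.4, -0.8, 11.1]
gripper_width: -0.006
t 9.75 loc [-0.0824  0.0491 -0.0052] shift cm [-0.51 -0.08 -0.26] turn -0.003 F along -4.44 F [-4.4  -0.83 11.07] w -0.006
tool axes of charger x,y,z: [ 0.047 -0.003 -0.999] [-0.013 -1.     0.003] [-0.999  0.013 -0.047] q6 [ -1.6  16.1 113.   -0.7  48.1  85.3]
```

The floor is felt at TCP z = -0.0054, so the real tips sit 21 mm above the reported TCP. I'll raise the tips to about 6 mm above the floor and approach.

```bash
python3 -m inch '[[[-0.6,0,0],0],[[0,-0.05,-0.5],0],[[0.02,0,-0.5],0],[[0.02,0,-0.4],0],[[0.01,0,-0.3],0],[[0.01,0,-0.2],0],[[0.01,0,-0.2],0],[[0.01,0,-0.2],0],[[0.01,0,-0.2],0]]'
python3 - <<'E'
from h import *
need([-.0,.05,.001])
E
```

```text
t: 10.5
ee_pos: [0.5011, 0.0726, 0.0018]
tcp_rot: [165.0, 87.0, -11.4]
force: [0.3, -0.3, -1.0]
gripper_width: 0.001
t 10.5 loc [-0.0538  0.0496  0.0018] shift cm [ 0.35 -0.06 -5.37] turn -0.003 F along 0.24 F [ 0.26 -0.25 -0.96] w 0.001
tool axes of charger x,y,z: [ 0.05  -0.003 -0.999] [-0.013 -1.     0.003] [-0.999  0.013 -0.05 ] q6 [ -1.2  18.  109.1  -0.7  50.   85.6]
```

```bash
python3 -m inch '[[[0.02,0,-0.15],0],[[0.02,0,-0.15],0],[[0.02,0,-0.15],0],[[0.02,0,-0.15],0],[[0.02,0,-0.15],0],[[0.02,0,-0.15],0],[[0.02,0,-0.15],0],[[0.02,0,-0.15],0]]'
python3 - <<'E'
from h import *
need([-.0,.05,.001])
d=cam("side"); cv2.imwrite("pics/s12.png",cv2.resize(d["pixels"][200:280,200:300],None,fx=7,fy=7,interpolation=cv2.INTER_CUBIC))
E
```

```text
t: 11.17
ee_pos: [0.5136, 0.0734, 0.0001]
tcp_rot: [164.7, 87.1, -11.8]
force: [-0.5, 0.0, -0.3]
gripper_width: -0.003
t 11.17 loc [-0.0414  0.0496  0.0001] shift cm [ 0.1  -0.06 -4.14] turn -0.003 F along -0.52 F [-0.52  0.02 -0.26] w -0.003
tool axes of charger x,y,z: [ 0.048 -0.003 -0.999] [-0.013 -1.     0.003] [-0.999  0.013 -0.048] q6 [ -1.1  19.5 107.3  -0.7  50.4  85.7]
```

View pics/s12.png

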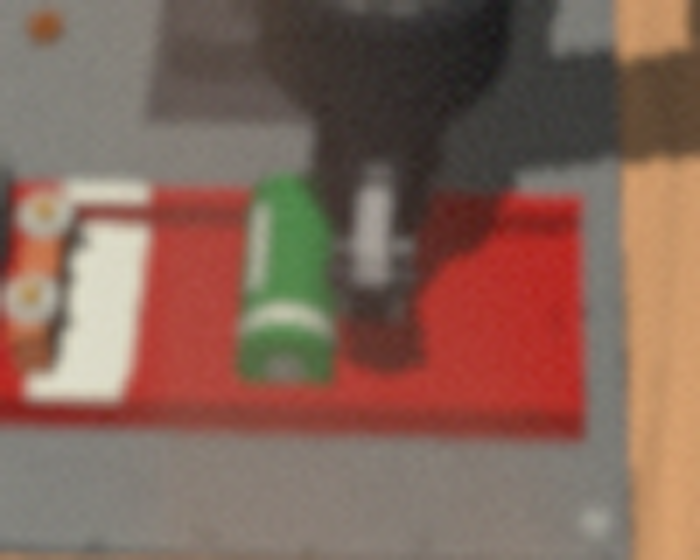

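The cell is now rolling properly: its stripe has turned forward and the centre is near x = -0.016. I'll continue.

```bash
python3 -m inch '[[[0.01,0,-0.25],0],[[0.01,0,-0.25],0],[[0.01,0,-0.25],0],[[0.01,0,-0.25],0],[[0.01,0,-0.25],0],[[0.01,0,-0.25],0],[[0.01,0,-0.25],0],[[0.01,0,-0.25],0],[[0.01,0,-0.25],0],[[0.01,0,-0.25],0],[[0.01,0,-0.25],0],[[0.01,0,-0.25],0],[[0.01,0,-0.25],0],[[0.01,0,-0.25],0],[[0.01,0,-0.25],0],[[0.01,0,-0.25],0]]'
python3 - <<'E'
from h import *
need([-.0,.05,.001])
d=cam("side"); cv2.imwrite("pics/s13.png",cv2.resize(d["pixels"][200:280,180:280],None,fx=7,fy=7,interpolation=cv2.INTER_CUBIC))
E
```

```text
t: 12.55
ee_pos: [0.558, 0.0762, 0.0004]
tcp_rot: [164.7, 87.1, -11.7]
force: [-0.2, 0.1, 0.3]
gripper_width: 0.002
t 12.55 loc [0.0031 0.0494 0.0004] shift cm [-0.08 -0.06  0.31] turn -0.003 F along -0.24 F [-0.25  0.07  0.31] w 0.002
tool axes of charger x,y,z: [ 0.048 -0.003 -0.999] [-0.013 -1.     0.003] [-0.999  0.013 -0.048] q6 [ -0.7  23.7 100.9  -0.7  52.5  86.1]
```

View pics/s13.png

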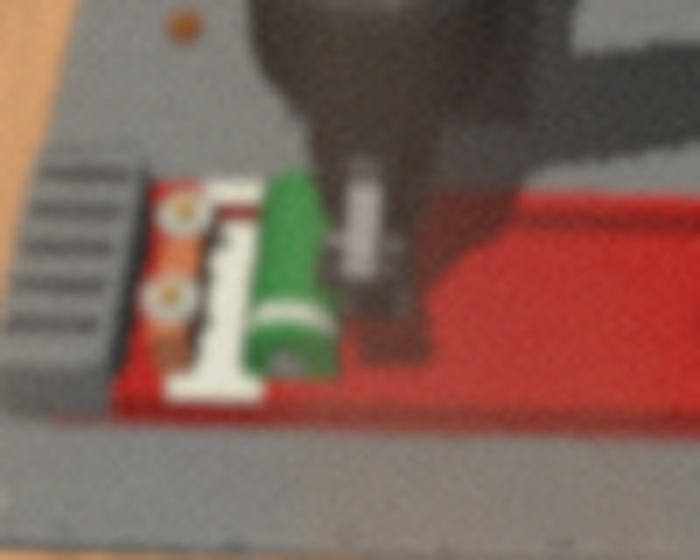

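```bash
python3 -m inch '[[[0.008,0,-0.2],0],[[0.008,0,-0.2],0],[[0.008,0,-0.2],0],[[0.008,0,-0.2],0]]';for i in 1; do python3 - <<'E'
from h import *
need([0,.05,.001])
E
done; python3 -m inch '[[[0.006,0,-0.12],0],[[0.006,0,-0.12],0],[[0.006,0,-0.12],0]]'
python3 - <<'E'
from h import *
need([0,.05,.001])
E
```

```text
t: 12.93
ee_pos: [0.567, 0.0767, 0.0004]
tcp_rot: [164.8, 87.1, -11.6]
force: [0.1, -0.1, 0.8]
gripper_width: -0.0
t 12.93 loc [0.0121 0.0493 0.0004] shift cm [-0.12 -0.06  1.21] turn -0.003 F along 0.06 F [ 0.07 -0.14  0.79] w -0.0
tool axes of charger x,y,z: [ 0.048 -0.003 -0.999] [-0.013 -1.     0.003] [-0.999  0.013 -0.048] q6 [-0.6 24.6 99.6 -0.7 52.9 86.2]
t: 13.18
ee_pos: [0.5712, 0.077, 0.0005]
tcp_rot: [164.8, 87.1, -11.6]
force: [0.7, -0.8, -0.6]
gripper_width: -0.0
t 13.18 loc [0.0164 0.0493 0.0005] shift cm [-0.13 -0.06  1.63] turn -0.003 F along 0.63 F [ 0.68 -0.75 -0.58] w -0.0
tool axes of charger x,y,z: [ 0.049 -0.004 -0.999] [-0.013 -1.     0.003] [-0.999  0.013 -0.049] q6 [-0.6 25.  99.  -0.7 53.1 86.2]
```

```bash
python3 -m inch '[[[0.004,0,-0.08],0],[[0.004,0,-0.08],0]]'; python3 -m inch '[[[0.004,0,-0.08],0],[[0.004,0,-0.08],0]]'; python3 -m inch '[[[0.004,0,-0.08],0],[[0.004,0,-0.08],0]]'
python3 - <<'E'
from h import *
need([0,.05,.001])
E
```

```text
t: 13.35
ee_pos: [0.573, 0.0771, 0.0004]
tcp_rot: [164.8, 87.1, -11.6]
force: [-0.1, -0.3, 0.0]
gripper_width: -0.001
t: 13.52
ee_pos: [0.5742, 0.0772, 0.0003]
tcp_rot: [164.5, 87.2, -11.9]
force: [-2.9, -1.5, 0.8]
gripper_width: -0.001
t: 13.68
ee_pos: [0.5741, 0.0773, -0.0003]
tcp_rot: [163.3, 87.4, -13.1]
force: [-2.1, -0.2, 1.5]
gripper_width: -0.002
t 13.68 loc [ 0.0193  0.0495 -0.0003] shift cm [-0.22 -0.05  1.92] turn -0.003 F along -2.11 F [-2.11 -0.16  1.48] w -0.002
tool axes of charger x,y,z: [ 0.044 -0.003 -0.999] [-0.013 -1.     0.003] [-0.999  0.013 -0.044] q6 [-0.6 25.5 98.4 -0.7 53.6 86.2]
```

```bash
python3 -m inch '[[[0,0,-0.14],0],[[0,0,-0.14],0]]'; python3 -m inch '[[[0,0,-0.18],0],[[0,0,-0.18],0]]'
python3 - <<'E'
from h import *
need([0,.05,.001])
E
```

```text
t: 13.85
ee_pos: [0.574, 0.0775, -0.0013]
tcp_rot: [160.9, 87.8, -15.5]
force: [-5.7, -0.2, 1.5]
gripper_width: 0.002
t: 14.02
ee_pos: [0.5743, 0.0777, -0.0024]
tcp_rot: [156.8, 88.2, -19.5]
force: [-4.6, -0.3, 1.3]
gripper_width: 0.001
t 14.02 loc [ 0.0195  0.0498 -0.0024] shift cm [-0.4  -0.01  1.94] turn -0.002 F along -4.61 F [-4.6  -0.29  1.29] w 0.001
tool axes of charger x,y,z: [ 0.03  -0.003 -1.   ] [-0.013 -1.     0.002] [-0.999  0.013 -0.03 ] q6 [-0.5 26.2 97.7 -0.7 54.4 86.3]
```

```bash
python3 -m inch '[[[-0.1,0,-0.22],0]]'; python3 -m inch '[[[-0.1,0,-0.25],0]]'; python3 -m inch '[[[-0.05,0,-0.25],0]]'
python3 - <<'E'
from h import *
need([0,.05,.001])
E
```

```text
t: 14.1
ee_pos: [0.5746, 0.0778, -0.0023]
tcp_rot: [153.5, 88.4, -22.9]
force: [-4.0, -1.6, -0.8]
gripper_width: 0.0
t: 14.18
ee_pos: [0.5755, 0.0778, -0.0021]
tcp_rot: [150.0, 88.5, -26.3]
force: [-4.5, -1.3, -0.7]
gripper_width: -0.003
t: 14.27
ee_pos: [0.577, 0.0779, -0.0022]
tcp_rot: [147.0, 88.7, -29.4]
force: [-4.5, -1.5, -1.0]
gripper_width: 0.001
t 14.27 loc [ 0.0222  0.0499 -0.0022] shift cm [-0.37 -0.    2.21] turn -0.002 F along -4.55 F [-4.46 -1.53 -1.04] w 0.001
tool axes of charger x,y,z: [ 0.019 -0.002 -1.   ] [-0.013 -1.     0.002] [-1.     0.013 -0.02 ] q6 [-0.4 26.7 96.7 -0.8 55.4 86.3]
```

```bash
python3 -m inch '[[[-0.05,0,-0.25],0],[[-0.05,0,-0.25],0]]'; python3 -m inch '[[[-0.05,0,-0.25],0],[[-0.05,0,-0.25],0]]'; python3 -m inch '[[[-0.05,0,-0.25],0]]'
python3 - <<'E'
from h import *
need([0,.05,.001])
d=cam("side"); cv2.imwrite("pics/s14.png",cv2.resize(d["pixels"][200:280,180:280],None,fx=7,fy=7,interpolation=cv2.INTER_CUBIC))
E
```

```text
t: 14.43
ee_pos: [0.5807, 0.0782, -0.0021]
tcp_rot: [141.4, 88.8, -34.9]
force: [-4.6, -1.0, -0.8]
gripper_width: -0.001
t: 14.6
ee_pos: [0.584, 0.0784, -0.002]
tcp_rot: [130.6, 89.1, -45.8]
force: [-8.8, -2.4, -0.8]
gripper_width: 0.001
t: 14.68
ee_pos: [0.5838, 0.0784, -0.0023]
tcp_rot: [107.8, 89.2, -68.5]
force: [-12.5, -2.1, 3.9]
gripper_width: 0.002
t 14.68 loc [ 0.029   0.0499 -0.0023] shift cm [-0.34  0.    2.9 ] turn -0.002 F along -12.57 F [-12.45  -2.12   3.95] w 0.002
tool axes of charger x,y,z: [ 0.004 -0.002 -1.   ] [-0.013 -1.     0.002] [-1.     0.013 -0.004] q6 [-0.4 27.9 94.9 -0.8 56.9 86.4]
```

View pics/s14.png

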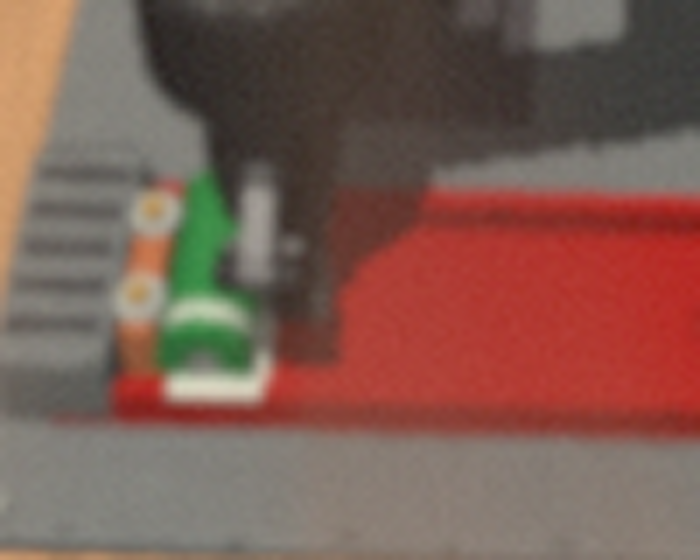

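It came up solid at 12.6 N with the cell on the band. Now I'll hold near 12 N, row by row, watching the force.

```bash
python3 -m inch '[[[-0.05,0,-0.22],0]]'; python3 -m inch '[[[-0.05,0,-0.22],0]]'
```

```text
t: 14.82
ee_pos: [0.5835, 0.0784, -0.0023]
tcp_rot: [80.2, 89.3, -96.1]
force: [-9.9, -0.8, 3.6]
gripper_width: 0.001
t: 14.9
ee_pos: [0.5833, 0.0784, -0.0022]
tcp_rot: [57.7, 89.1, -118.5]
force: [-8.4, -1.0, 3.8]
gripper_width: -0.001
```

```bash
python3 -m inch '[[[-0.05,0,-0.3],0]]'; python3 -m inch '[[[-0.05,0,-0.3],0]]'; python3 -m inch '[[[-0.05,0,-0.32],0]]'
```

```text
t: 14.98
ee_pos: [0.5831, 0.0784, -0.0022]
tcp_rot: [39.3, 88.8, -137.0]
force: [-13.2, -1.7, 5.9]
gripper_width: 0.0
t: 15.07
ee_pos: [0.5828, 0.0784, -0.0022]
tcp_rot: [28.8, 88.5, -147.5]
force: [-11.3, -1.5, 4.3]
gripper_width: 0.003
t: 15.15
ee_pos: [0.5825, 0.0784, -0.0023]
tcp_rot: [22.2, 88.0, -154.0]
force: [-11.4, -1.4, 5.1]
gripper_width: 0.002
```

```bash
python3 -m inch '[[[-0.05,0,-0.33],0],[[-0.05,0,-0.33],0]]'; python3 -m inch '[[[-0.05,0,-0.33],0],[[-0.05,0,-0.33],0]]'
```

```text
t: 15.32
ee_pos: [0.5819, 0.0786, -0.0025]
tcp_rot: [15.0, 87.1, -161.3]
force: [-12.3, -1.1, 4.8]
gripper_width: -0.001
t: 15.48
ee_pos: [0.5813, 0.0786, -0.0026]
tcp_rot: [11.3, 86.1, -164.9]
force: [-11.6, -2.0, 5.5]
gripper_width: -0.001
```

Run:
```python
from h import *
need([0,.05,.001])
```

```text
t 15.48 loc [ 0.0265  0.0503 -0.0026] shift cm [-0.18  0.03  2.67] turn 0.001 F along -11.69 F [-11.58  -2.02   5.51] w -0.001
tool axes of charger x,y,z: [-0.067  0.001 -0.998] [-0.013 -1.    -0.001] [-0.998  0.013  0.067] q6 [-0.1 30.  91.7 -1.2 62.1 86.6]
```

```bash
python3 -m inch '[[[-0.06,0,-0.33],0],[[-0.06,0,-0.33],0],[[-0.06,0,-0.33],0]]'; python3 -m inch '[[[-0.07,0,-0.33],0],[[-0.07,0,-0.33],0],[[-0.07,0,-0.33],0]]'; python3 -m inch '[[[-0.08,0,-0.33],0],[[-0.08,0,-0.33],0],[[-0.08,0,-0.33],0]]'
```

```text
t: 15.73
ee_pos: [0.5803, 0.0786, -0.0022]
tcp_rot: [8.5, 84.6, -167.6]
force: [-11.8, -2.5, 6.7]
gripper_width: 0.001
t: 15.98
ee_pos: [0.5794, 0.0784, -0.0018]
tcp_rot: [7.0, 83.1, -169.1]
force: [-12.0, -1.7, 5.8]
gripper_width: -0.001
t: 16.23
ee_pos: [0.5784, 0.0783, -0.0014]
tcp_rot: [5.9, 81.5, -170.1]
force: [-12.5, -1.9, 5.2]
gripper_width: 0.001
```

```bash
python3 -m inch '[[[-0.08,0,-0.33],0],[[-0.08,0,-0.33],0]]'; python3 -m inch '[[[-0.05,0,-0.2],0],[[-0.02,0,-0.1],0],[[0,0,0],0],[[0,0,0.1],0],[[0,0,0.15],0],[[0,0,0.2],0],[[-0.03,0,0.3],0],[[-0.05,0,0.4],0]]'
python3 - <<'E'
from h import *
need([0,.05,.001])
d=cam("side"); cv2.imwrite("pics/s15.png",cv2.resize(d["pixels"][200:280,180:280],None,fx=7,fy=7,interpolation=cv2.INTER_CUBIC))
E
```

```text
t: 16.4
ee_pos: [0.5778, 0.0783, -0.0011]
tcp_rot: [5.4, 80.5, -170.6]
force: [-12.5, -1.6, 5.8]
gripper_width: -0.001
t: 17.07
ee_pos: [0.5748, 0.078, 0.0047]
tcp_rot: [5.8, 81.0, -170.2]
force: [-0.8, -0.6, -0.5]
gripper_width: 0.001
t 17.07 loc [0.02   0.0501 0.0047] shift cm [ 0.68 -0.01  1.92] turn 0.003 F along -0.84 F [-0.8  -0.59 -0.55] w 0.001
tool axes of charger x,y,z: [-0.156  0.005 -0.988] [-0.016 -1.    -0.003] [-0.988  0.016  0.156] q6 [ 0.1 32.  88.  -1.6 69.  86.8]
```

View pics/s15.png

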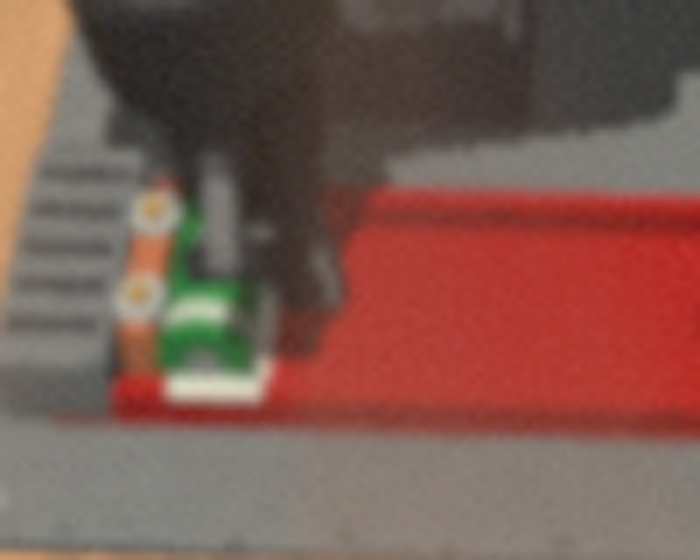

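```bash
python3 -m inch '[[[0.08,0,0.5],0],[[0.08,0,0.5],0],[[0.12,0,0.8],0],[[0.12,0,0.8],0],[[0.15,0,1],0],[[-1,0,0],0],[[-2,0,0],0],[[-3,0,0],0],[[-3,0,0],0],[[-2,0,0],0],[[0,0,0],0]]'
python3 - <<'E'
from h import *
need([-.08,-.085,.045])
d=cam("side"); cv2.imwrite("pics/s16.png",cv2.resize(d["pixels"][190:280,180:280],None,fx=6,fy=6,interpolation=cv2.INTER_CUBIC))
E
```

```text
t: 18.03
ee_pos: [0.5483, 0.0783, 0.1198]
tcp_rot: [5.4, 80.8, -170.6]
force: [1.1, -0.1, -0.3]
gripper_width: -0.002
t 18.03 loc [-0.0064  0.0522  0.1198] shift cm [ 8.77 13.57  6.11] turn 0.003 F along 1.06 F [ 1.07 -0.09 -0.3 ] w -0.002
tool axes of charger x,y,z: [-0.159  0.005 -0.987] [-0.016 -1.    -0.003] [-0.987  0.015  0.159] q6 [ 0.1 20.8 88.6 -1.5 79.6 86.5]
```

View pics/s16.png

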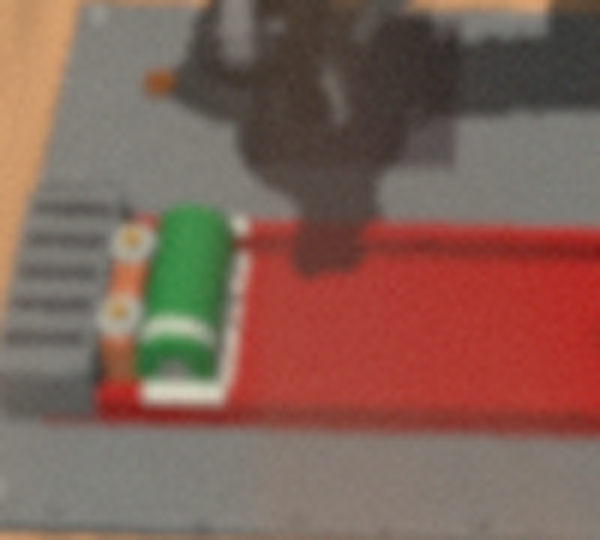

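The cell rests on the band against the contact, and the tray fingers are clear. Now the toggle: I'll approach on its near side at ball height.

```bash
python3 -m inch '[[[0.2,0.5,2],0],[[0.3,1.5,2],0],[[0.3,2.5,2],0],[[0,3,0],0],[[0,3,0],0],[[0,2,0],0],[[0,1,0],0],[[0,0,0],0]]'
python3 - <<'E'
from h import *
need([-.08,-.085,.049])
E
```

```text
t: 18.75
ee_pos: [0.4865, -0.0625, 0.1137]
tcp_rot: [3.3, 80.0, -172.4]
force: [0.1, -0.4, 0.5]
gripper_width: 0.005
t 18.75 loc [-0.0773 -0.0843  0.1137] shift cm [ 6.42  0.01 -0.86] turn 0.008 F along 0.07 F [ 0.09 -0.35  0.5 ] w 0.005
tool axes of charger x,y,z: [-0.173  0.01  -0.985] [-0.012 -1.    -0.008] [-0.985  0.01   0.173] q6 [-14.8  14.5  97.8  -3.9  76.9  72.1]
```

```bash
python3 -m inch '[[[1,0,-0.1],0],[[1.5,0,-0.2],0],[[1.5,0,-0.2],0],[[1.2,0,-0.2],0],[[0.7,0,-0.1],0],[[0.3,0,0],0],[[0,0,0],0]]'
python3 - <<'E'
from h import *
need([-.005,-.085,.049])
d=cam("side"); cv2.imwrite("pics/s17.png",cv2.resize(d["pixels"][150:280,170:300],None,fx=5,fy=5,interpolation=cv2.INTER_CUBIC))
c=cam("top"); crop(c,"t17",150,110,310,270,4)
E
```

```text
t: 19.33
ee_pos: [0.48, -0.0557, 0.0426]
tcp_rot: [1.2, 79.7, -174.3]
force: [-0.6, 0.2, 0.1]
gripper_width: 0.001
t 19.33 loc [-0.0834 -0.0771  0.0426] shift cm [-2.03  0.91 -7.59] turn 0.013 F along -0.59 F [-0.6   0.16  0.05] w 0.001
tool axes of charger x,y,z: [-0.179  0.014 -0.984] [-0.006 -1.    -0.013] [-0.984  0.004  0.179] q6 [-14.4  19.8 100.9  -3.8  69.   72.7]
```

View pics/s17.png

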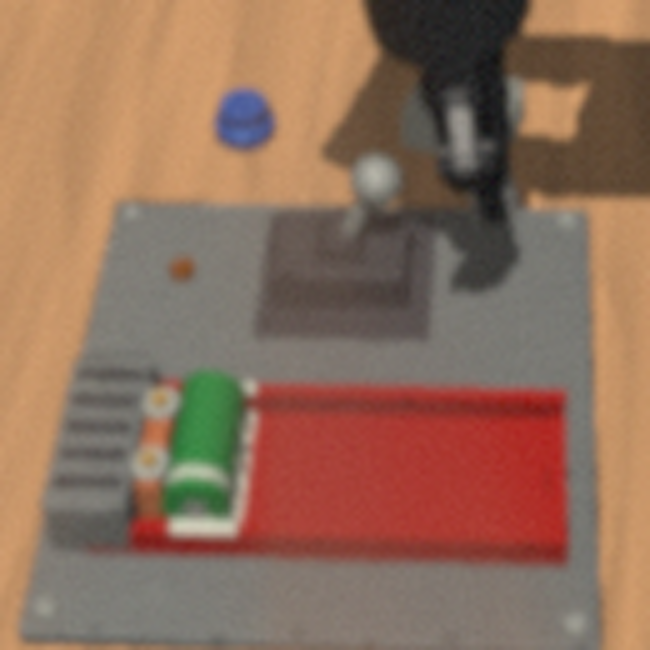

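View pics/t17.png

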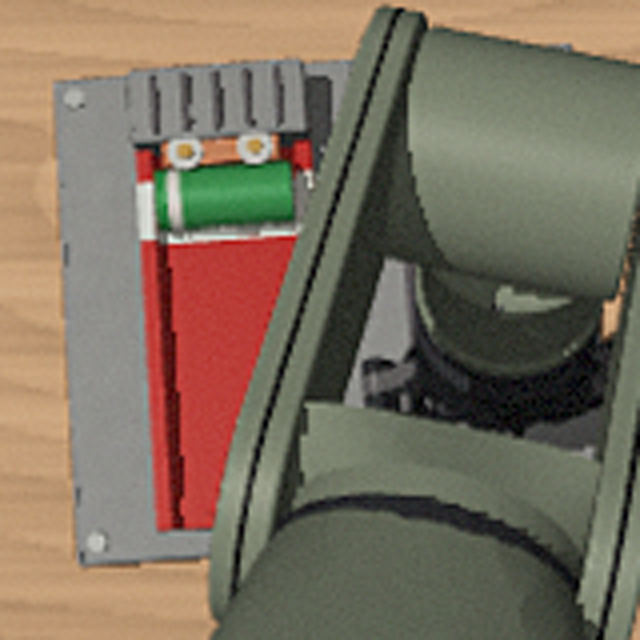

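```bash
python3 -m inch '[[[-0.5,0.8,0],0],[[-0.2,0.1,-0.5],0],[[-0.15,0,-0.8],0],[[-0.15,0,-0.8],0],[[-0.09,0,-0.5],0],[[-0.07,0,-0.4],0]]'
python3 - <<'E'
from h import *
need([-.005,-.085,.049])
E
python3 -m inch '[[[-0.07,0,-0.4],0],[[-0.07,0,-0.4],0],[[-0.07,0,-0.4],0],[[-0.07,0,-0.4],0]]'
python3 - <<'E'
from h import *
need([-.005,-.085,.049])
E
```

```text
t: 19.93
ee_pos: [0.5191, -0.0643, 0.0545]
tcp_rot: [2.4, 80.2, -173.1]
force: [-4.0, 0.6, 3.9]
gripper_width: -0.001
t 19.93 loc [-0.0449 -0.0882  0.0545] shift cm [-0.14 -0.28 -4.03] turn 0.012 F along -3.94 F [-3.99  0.61  3.91] w -0.001
tool axes of charger x,y,z: [-0.171  0.013 -0.985] [-0.009 -1.    -0.012] [-0.985  0.007  0.171] q6 [-14.2  22.5  95.2  -3.7  71.5  72.7]
t: 20.27
ee_pos: [0.5354, -0.0626, 0.0549]
tcp_rot: [2.1, 79.9, -173.4]
force: [-1.7, 0.2, 1.8]
gripper_width: 0.001
t 20.27 loc [-0.0286 -0.0876  0.0549] shift cm [ 0.17 -0.23 -2.43] turn 0.012 F along -1.66 F [-1.68  0.18  1.84] w 0.001
tool axes of charger x,y,z: [-0.176  0.014 -0.984] [-0.009 -1.    -0.012] [-0.984  0.006  0.176] q6 [-13.7  24.4  92.5  -3.7  72.6  73.2]
```

```bash
python3 -m inch '[[[0,-0.05,-0.4],0],[[0,-0.05,-0.4],0],[[-0.03,0,-0.4],0],[[-0.05,0,-0.4],0]]'
python3 - <<'E'
from h import *
need([-.005,-.085,.049])
E
```

```text
t: 20.6
ee_pos: [0.5532, -0.0602, 0.0522]
tcp_rot: [2.2, 79.9, -173.2]
force: [-1.1, -0.3, 1.5]
gripper_width: -0.001
t 20.6 loc [-0.0107 -0.0863  0.0522] shift cm [ 0.22 -0.13 -0.62] turn 0.012 F along -1.13 F [-1.12 -0.28  1.48] w -0.001
tool axes of charger x,y,z: [-0.175  0.014 -0.985] [-0.009 -1.    -0.012] [-0.985  0.007  0.175] q6 [-13.   26.3  90.   -3.5  73.2  73.7]
```

```bash
python3 -m inch '[[[-0.02,0,-0.25],0],[[-0.02,0,-0.25],0]]'; python3 -m inch '[[[-0.02,0,-0.2],0],[[-0.02,0,-0.2],0]]'
python3 - <<'E'
from h import *
need([-.005,-.085,.049])
d=cam("side"); cv2.imwrite("pics/s18.png",cv2.resize(d["pixels"][150:280,170:300],None,fx=5,fy=5,interpolation=cv2.INTER_CUBIC))
E
```

```text
t: 20.77
ee_pos: [0.5592, -0.0598, 0.0514]
tcp_rot: [2.3, 80.0, -173.1]
force: [-1.3, -0.5, 0.5]
gripper_width: 0.0
t: 20.93
ee_pos: [0.5603, -0.0597, 0.0509]
tcp_rot: [2.1, 79.5, -173.3]
force: [-8.7, -0.7, 8.5]
gripper_width: 0.001
t 20.93 loc [-0.0036 -0.0863  0.0509] shift cm [ 0.21 -0.14  0.11] turn 0.013 F along -8.77 F [-8.75 -0.7   8.54] w 0.001
tool axes of charger x,y,z: [-0.183  0.014 -0.983] [-0.009 -1.    -0.013] [-0.983  0.007  0.183] q6 [-12.8  27.5  88.5  -3.6  74.   74. ]
```

View pics/s18.png

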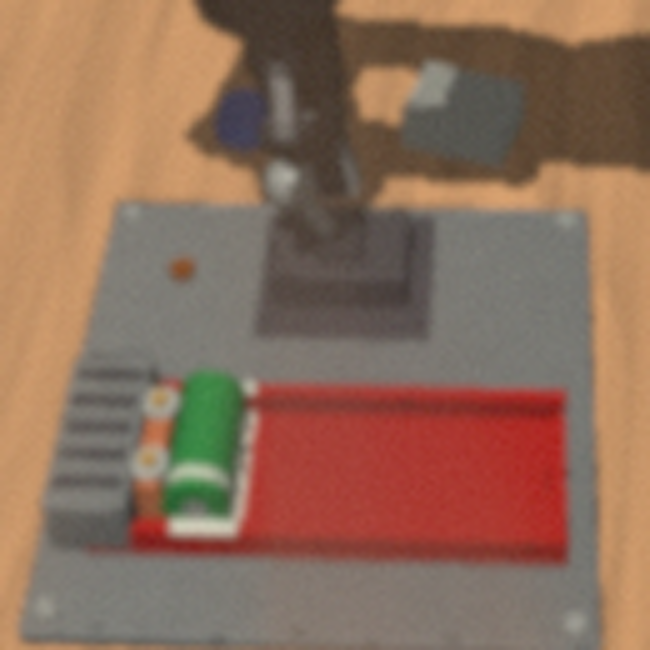

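The toggle came to its far stop. I'll back off, lift away, and check.

```bash
python3 -m inch '[[[0.05,0,0.3],0],[[0.1,0,0.6],0],[[0.2,0,1],0],[[0.2,0,1.5],0],[[0,0,1.5],0],[[-1.5,0,1],0],[[-3,0,0],0],[[-3,0,0],0],[[-3,1,1],0],[[-2,3,1],0],[[-1,3,1],0],[[0,3,1],0],[[0,3,1],0],[[0,3,1],0],[[0,3,0],0],[[0,0,0],0]]'
python3 - <<'E'
from h import *
from scipy.optimize import least_squares
need([-.1,-.2,.15])
d=cam("side"); cv2.imwrite("pics/s19.png",cv2.resize(d["pixels"][150:280,170:300],None,fx=5,fy=5,interpolation=cv2.INTER_CUBIC))
c=cam("top"); crop(c,"t19",150,110,310,270,4); cv2.imwrite("pics/t19f.png",c["pixels"])
E
```

```text
t: 22.32
ee_pos: [0.4801, -0.2619, 0.2067]
tcp_rot: [4.3, 80.6, -170.8]
force: [-0.6, 0.1, 1.0]
gripper_width: -0.003
t 22.32 loc [-0.0968 -0.2828  0.2067] shift cm [ 5.52 -8.36 -0.77] turn 0.019 F along -0.6 F [-0.61  0.1   1.  ] w -0.003
tool axes of charger x,y,z: [-0.163  0.021 -0.986] [-0.016 -1.    -0.019] [-0.986  0.012  0.164] q6 [-33.7  14.2  86.4  -6.4  86.4  52.2]
```

View pics/s19.png

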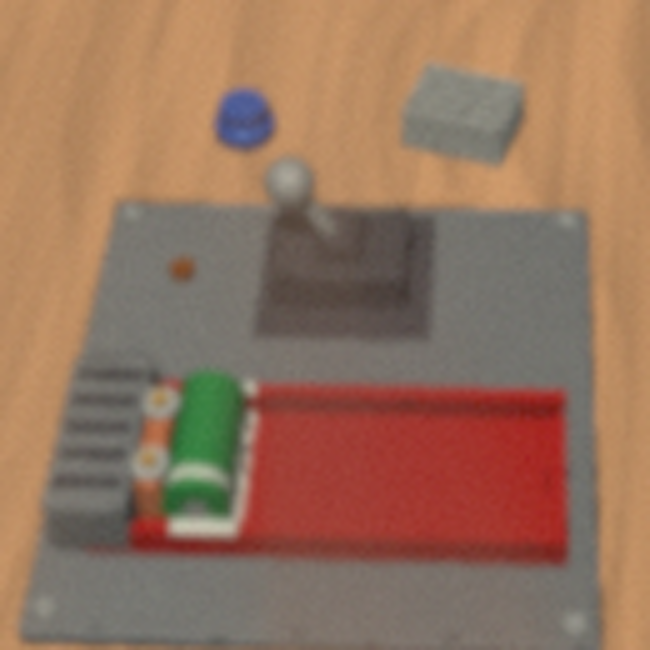

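View pics/t19.png

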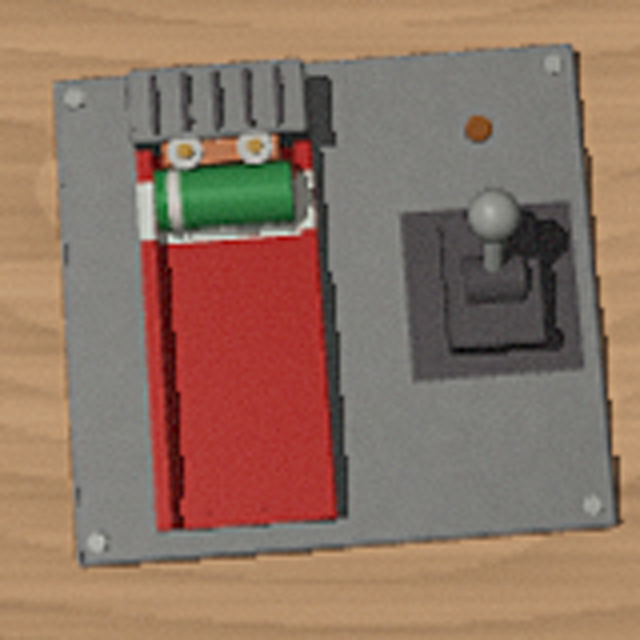

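Run:
```python
from h import *
from scipy.optimize import least_squares
c=cam("top");d=cam("side");p=np.load("p.npy")
T=lambda q,s,o:(np.array(q,float)+.5)/s-.5+np.array(o)
g=lambda X:np.r_[(proj(c,X)-T([(495,216)],4,(150,110))).ravel(),(proj(d,X)-T([(290,185)],5,(170,150))).ravel()]
b=w2loc(p,least_squares(g,[.58,-.05,.08]).x)[0];print("ball",b,"toggle",.5+np.arctan2(b[0],b[2]-.034))
print("cell",w2loc(p,unproj(c,T([(228,197),(226,164),(230,231)],4,(150,110)),.032)))
print("housing/contact front",w2loc(p,unproj(c,T([(215,160)],4,(150,110)),.042)))
```

```text
ball [ 0.02440621 -0.08512229  0.07672401] toggle 1.0190135829057927
cell [[0.05364406 0.04879966 0.032     ]
 [0.07122518 0.04875225 0.032     ]
 [0.03563183 0.04888044 0.032     ]]
housing/contact front [[0.07119992 0.05351184 0.042     ]]
```

View pics/t19f.png

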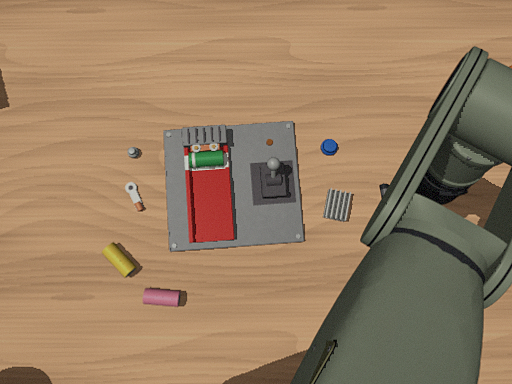

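The toggle reads 1.02 rad. The cell is at charger x = 54 mm, on the band and against the contact. The heat sink (338,205), knob (330,147), cap (133,153) and lug (134,196) are where they started, and the arm is clear, so I'm handing it in.

```bash
python3 -c "
from bench import arm
print(arm.finish_job())"
```

```text
the job is handed in; nothing more can be done
None
```

The job is done as asked and handed in at about 22 s of the 72 s allowed; no verdict was reported.

**What I did:** I rolled the green cell along the tray with the closed fingertips and pushed the contact about 10 mm back until it came up solid. I held about 12 N there for roughly 1.3 s, backed off, then pushed the toggle to its far stop.

**Last checks:**
- **Cell:** its centre is at charger x ≈ 54 mm, on the white band and against the contact.
- **Toggle:** it reads about 1.02 rad, fully over.
- **Loose parts:** the heat sink, knob, cap and lug are where they started in the last top picture, and the arm was clear of everything.

**What disagreed or went less well:**
- **Fingertip height:** the real fingertips sit about 21 mm above the reported TCP. Because of this, my first two approaches rested on the cell's rear shoulder, with up to 6 N upward on the gripper. They moved the cell only a few millimetres.
- **Floor touch:** I then found the tray floor by touch, and that pressed on it with 24 N for a moment.
- **Hold force:** the along-tray readings during the hold ran from about 11.3 to 13.2 N. They are the values at the end of each move, so brief peaks in between were not seen.
- **Tilt while pushing:** the wrist tilted about 10° during the hold. Part of the load, about 5 N, was vertical.

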